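# Roll down a laminate strip on a drawer front

### The job

Take the hand roller out of its stand and roll the lifting laminate strip down onto the drawer front: press firmly and steadily, and roll lengthwise along the middle of the strip from its stuck edge right to its raised end, square to the strip and without bottoming the roller's springs hard, until the strip lies flat. Press with the roller, never with the fingers, then hang the roller upright in the stand it came from.

Things in the scene. Friction and masses are not known exactly. Their poses are not given: they have to be found in the camera images.
- roller_grip (a point): Centre of the hand roller's upright wooden grip block: 26 mm thick along x (pinch it across this, from above), 44 mm wide along y, 56 mm high, z up. It stands on an aluminium crossbar (156 mm along y, 30 mm wide, 12 mm thick), top 28 mm and underside 40 mm below this point. The tool in the other, like stand has the same grip but a flat sanding block below: not needed.
- roller: The same hand roller, 0.5 kg: origin on the lowest line of its black rubber drum (unloaded), 100 mm straight below the grip centre. Drum 44 mm across, 76 mm wide, axle along y, rolls along x either way. Its springs give up to 8 mm: about 7 N at first touch, 1.5 N more per mm; lowered 4 mm past touch it presses firmly (13 N). It starts hung in its stand, bar ends on the two rails.
- stand_rest (a point): The roller's plywood stand, fixed: point midway between its two side rails, level with their tops (72 mm over the desk), on which the crossbar's underside rests. x along the rails (100 mm long), y from rail to rail (gap 110 mm, rails 10 mm wide, 14 deep, on posts; the roller is 90 mm wide below its bar), z up. Hung there, the grip centre is 40 mm above this point, the bar along y.
- strip: Thin laminate 220 x 60 x 3 mm on a pale drawer front (290 x 120 x 18 mm) fixed flat on the desk. Origin: middle of its stuck short edge, at its underside, 18 mm over the desk. x along the strip to the raised end, y across, z its upward normal. It lifts 2.5 to 4 degrees (10 to 15 mm at the end), hinged stiffly (0.35 N m) at the stuck edge, by which the front has two dark screw holes; it stays where pressed.
There are look-alikes about, which are no part of the job. Leave any green look-alike of the roller alone.

How it is judged:
By the outcome, as a careful person would: the job done as asked, in the order asked, and still so for the second after the job is handed in, with the robot touching nothing.
It also fails if it takes over 54 s, if anything falls off the work surface, if the arm or the gripper's body presses on something with over 40 N, if the wrist force passes 120 N, or if a joint passes its speed limit or range.

### The arm

A 6-joint arm with a two-finger parallel gripper is mounted at the origin on the work surface. World frame = base frame: x ahead of the robot, y to its left, z up, the work surface at z = 0. Lengths are in mm, angles in degrees, forces in N, time in s.
With the tool pointing down it reaches from about 300 to 850 mm from the base axis. Payload 4.2 kg.
Tool frame: the origin (TCP) lies midway between the tips of the shut fingers; the grasp point (between the pads) lies 19 mm behind it (env.grip_depth is the distance from the TCP to the grasp point, in mm); z points along the fingers, y is the line along which they close (so a half turn about z gives the same grasp; the last joint's range is limited). The gripper opens to 91 mm and grips with 3 to 60 N. Pads are 32 mm wide; open, the fingers measure 118 mm over their backs; the gripper's body (76 mm by 178 mm) begins 60 mm behind the grasp point.
Start: joints at [65.26, 18.312, 89.639, -0, 72.044, -1.146], TCP at [230.153, 526.947, 213.976] pointing down, gripper open.
Joint ranges: [-177.97, 177.97], [-48.28, 115.42], [12.27, 149.76], [-77.06, 257.06], [2.81, 150.46], [-146.56, 146.56]. Speed limits (degrees/s): [147.25, 147.25, 180, 180, 180, 180].

### API

Orientations are given as [roll, pitch, yaw] about the fixed x, y, z axes, in that order (R = Rz(yaw) Ry(pitch) Rx(roll)).
In Python, from workcell import env, eyes gives the robot as it stands.
- The arm moves only by the tool send_rows, never from a script. Its argument "motion" is a list of rows, each a list of 7 numbers: the shift along the world's x, y, z normalised to -1 to 1, where 1 is 0.5 m, then the turn, a rotation vector about the world's x, y, z normalised to -1 to 1, where 1 is 60 degrees, then the opening, from -1 (shut) to 1 (fully open). A call has 1 to 20 rows; each row is the pose to reach, as a shift and turn from the pose commanded when the call began; what a row does not reach only later rows make up. A row lasts 1/8 s, in which the tool goes at most 62.5 mm and 10.7 degrees, less where a joint would pass 70% of its speed; a pose out of reach is approached as far as the arm can. A call with a number of a shift or a turn outside -1 to 1 is refused whole. A call with a gripper value outside its range is refused whole. The fingers move at their own pace and stop on an object; "squeeze" is the grip in N (left out, the last holds). Time passes only in rows, so rows that repeat a pose let the fingers close. It gives the time, the measured TCP pose, the force, the opening and the grip force at its end, in the units of the state.
- env.state(): the state, without advancing time (a new reading comes with each control period).
- eyes.grab_frame(name): name is "scene" or "top"; returns a dict with "pixels" (420x560x3 uint8, red, green, blue), "depth" (420x560 float32, mm along the optical axis (not along the pixel's ray), 0 where there is no reading), "fx", "fy", "cx", "cy" (pixels), "distortion" ([k1, k2, p1, p2, k3] as OpenCV has them; the pictures are not rectified), "R" (3x3) and "t" (3): a world point X has camera coordinates R X + t. Camera axes: x right, y down, z forward; pixel columns grow to the right and rows downward; lengths in mm; the calibration is good to about 2 mm. A picture is of the moment at which its call begins.
- env.job_done(): hands the job in; it is judged then, once.
The state is a dict: "time_s": time; "qpos": joint angles; "qvel": joint speeds; "effort": joint torques, N m; "ee_pos": TCP position; "ee_rot": TCP orientation; "force": force on the tool from outside, world axes, zero at the start; "torque": the same for the moment, N m; "gripper_width": finger opening in mm; "gripper_force": force on a finger pad.
Only numpy, scipy, OpenCV 4.12 (cv2) and the standard library are available. Lean on these libraries where they do the work, as an engineer would, in place of code of your own. Each camera call takes 0.05 s, during which the arm holds its last target. There are 200 camera calls.

## Working session

There is one attempt and no reset: what is moved stays moved. The work goes in short steps, Python scripts to look and compute and a tool call to move; the robot and the scene stay as the last step left them, time stands still between calls to the robot, and variables do not carry over. Pictures are saved under pics/ and viewed, at most 10 in all, crops included, and the job is handed in when it is done.

Besides the shell and the picture viewer there is one more tool, called after ">>>" in YAML: its name, and indented under it one key for each argument. send_rows: Moves the arm, as the interface text tells. Its arguments: {"type":"object","properties":{"motion":{"type":"array"},"squeeze":{"type":"number"}},"required":["motion"]}

```bash
mkdir -p pics; ls; python3 - <<'E'
from workcell import env, eyes
import cv2, numpy as np, pickle
for n in("top","scene"):
    f=eyes.grab_frame(n); pickle.dump(f,open(f"pics/{n}.pkl","wb"))
    cv2.imwrite(f"pics/{n}0.png",f["pixels"][...,::-1])
    print(n,f["fx"],f["cx"],f["cy"],f["distortion"],np.round(f["R"],3).tolist(),f["t"])
s=env.state();print(s["time_s"],s["ee_pos"],s["ee_rot"],s["gripper_width"],s["force"])
E
```

```text
pics
top 499.6079156834918 274.8462296446158 206.18393488574475 [-0.15123823  0.          0.          0.          0.        ] [[-0.01, -1.0, 0.016], [-0.996, 0.009, -0.084], [0.084, -0.017, -0.996]] [  50.38126682  435.07362165 1491.36110458]
scene 472.38003691275253 275.7950353879553 215.20629616789736 [0.05653821 0.         0.         0.         0.        ] [[-0.791, 0.612, -0.005], [0.461, 0.591, -0.663], [-0.403, -0.526, -0.749]] [ 300.61354431 -152.32083321 1455.34424343]
0.1 [229.96033478 526.52308765 213.2193118 ] [-1.79909675e+02 -1.72425276e-03  1.56404815e+02] 91.33876910473245 [0.20895959 0.50115964 0.20109742]
```

View pics/top0.png

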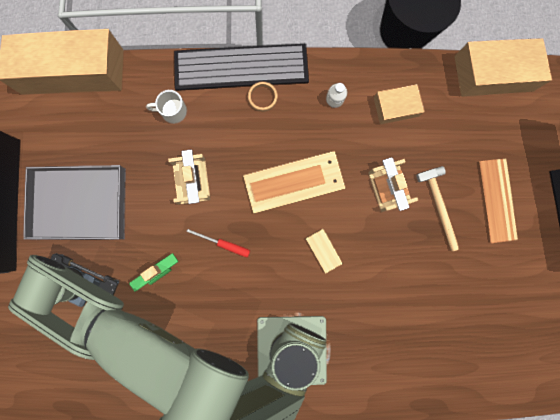

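View pics/scene0.png

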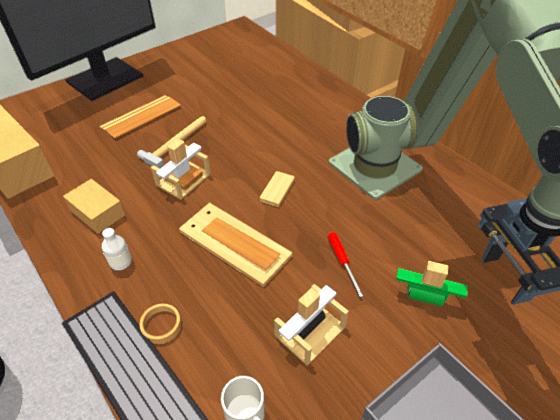

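The top view shows stands at (190,177) with something black below the bar and at (392,185) with something reddish. The strip is at (290,183), with its screw holes at about (332,175), and the green look-alike is at (153,272). I'll zoom in.

```bash
python3 - <<'E'
import cv2, numpy as np, pickle
t=pickle.load(open("pics/top.pkl","rb"))["pixels"];s=pickle.load(open("pics/scene.pkl","rb"))["pixels"]
def c(im,x,y,w,h,W,H): return cv2.resize(im[y:y+h,x:x+w],(W,H),interpolation=cv2.INTER_CUBIC)
a=np.hstack([c(t,155,140,60,75,240,300),c(t,235,140,140,75,560,300)])
b=np.hstack([c(s,265,275,90,90,300,300),c(s,170,195,135,90,450,300)])
b=np.hstack([b,np.zeros((300,50,3),np.uint8)])
cv2.imwrite("pics/crop.png",np.vstack([a,b])[...,::-1])
E
```

```text
(no output)
```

View pics/crop.png

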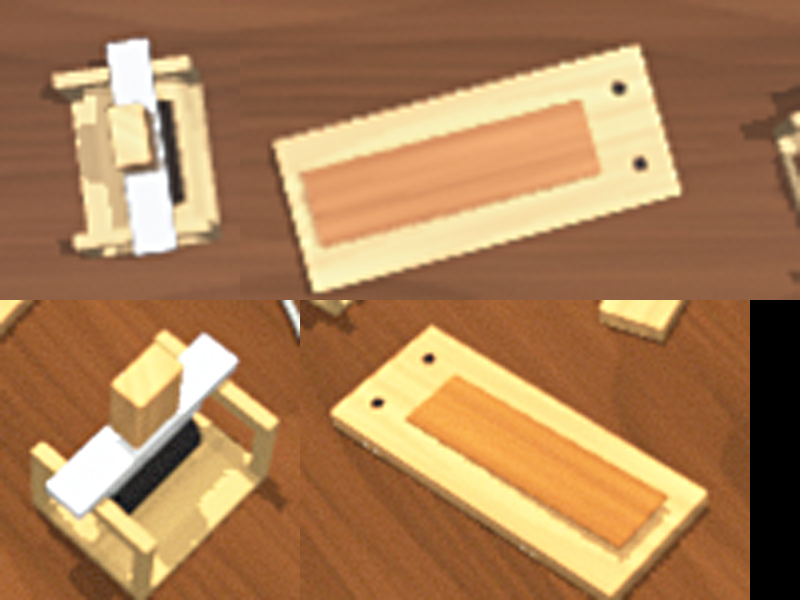

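Crops: the left stand (190,177) holds the tool with the black drum, so that is the roller. The strip's stuck edge is on the screw-hole side and its raised end points to the left in the top image. Next I'll measure both.

```bash
cat > h.py <<'E'
import cv2, numpy as np
def rays(f,px):
    K=np.array([[f["fx"],0,f["cx"]],[0,f["fy"],f["cy"]],[0,0,1]])
    u=cv2.undistortPoints(np.float64(px).reshape(-1,1,2),K,np.array(f["distortion"]))[:,0]
    R=np.array(f["R"]); return -R.T@f["t"], np.c_[u,np.ones(len(u))]@R
def plane(f,px,z):
    c,d=rays(f,px); return c+d*((z-c[2])/d[:,2])[:,None]
def cloud(f,m):
    r,c=np.nonzero(m); D=f["depth"][r,c]; o,d=rays(f,np.c_[c,r]); return (o+d*D[:,None])[D>0]
def big(m):
    n,l,s,_=cv2.connectedComponentsWithStats(m.astype(np.uint8)); return l==1+np.argmax(s[1:,4])
def box(m): # contour outer-edge min rect corners, pixels
    k=max(cv2.findContours(m.astype(np.uint8),0,1)[0],key=cv2.contourArea); return k
def rect(P): 
    (c,s,a)=cv2.minAreaRect(np.float32(P[:,:2])); 
    if s[0]<s[1]: s=s[::-1];a+=90
    return np.round(c,1),np.round(s,1),round((a+90)%180-90,2)
E
python3 - <<'E'
from h import *; import pickle
roi={"top":dict(bar=(165,145,50,65),strip=(235,145,115,75)),"scene":dict(bar=(270,280,80,80),strip=(170,195,135,95))}
for n in("top","scene"):
    f=pickle.load(open(f"pics/{n}.pkl","rb")); hsv=cv2.cvtColor(f["pixels"],cv2.COLOR_RGB2HSV); H,S,V=[hsv[...,i].astype(int) for i in range(3)]
    for k,(x,y,w,h) in roi[n].items():
        w_=np.zeros(H.shape,bool); w_[y:y+h,x:x+w]=1
        if k=="bar": 
            m=big(w_&(S<45)&(V>190)) if n=="top" else w_&(S<45)&(V>190)
        else: m=big(w_&(S>(95 if n=="top" else 140))&(V>175)&(H<22))
        C=cloud(f,m); print(n,k,m.sum(),"zmed",np.percentile(C[:,2],[5,50,95]).round(1))
        ys,xs=np.nonzero(m)
        if k=="bar": print(rect(plane(f,np.c_[xs,ys],84)))
        else:
            A=np.c_[C[:,:2],np.ones(len(C))]; ok=np.ones(len(C),bool)
            for _ in range(5):
                p=np.linalg.lstsq(A[ok],C[ok,2],rcond=None)[0]; ok=abs(A@p-C[:,2])<6
            print("plane",p.round(4),"tilt",np.degrees(np.hypot(*p[:2])).round(2),"uphill dir",np.degrees(np.arctan2(p[1],p[0])).round(1),rect(C[ok]))
            # ray onto fitted plane
            o,d=rays(f,np.c_[xs,ys]); t=(p[2]+p[0]*o[0]+p[1]*o[1]-o[2])/(d[:,2]-p[0]*d[:,0]-p[1]*d[:,1]); P=o+d*t[:,None]
            print("onplane",rect(P),"mean",P.mean(0).round(1)); b=cv2.boxPoints(cv2.minAreaRect(np.float32(P[:,:2]))); print(b.round(1).tolist())
    # grip top: tan pixels depth z 130..150 near the bar
    x,y,w,h=roi[n]["bar"]; w_=np.zeros(H.shape,bool); w_[y:y+h,x:x+w]=1
    r,c=np.nonzero(w_); o,d=rays(f,np.c_[c,r]); P=o+d*f["depth"][r,c][:,None]; ok=abs(P[:,2]-140)<5
    print("griptop",ok.sum(),P[ok].mean(0).round(1),rect(P[ok]), "onplane140",plane(f,np.c_[c,r][ok],140).mean(0).round(1))
    ok=abs(P[:,2]-84)<4; print("bar by depth",ok.sum(),P[ok].mean(0).round(1),rect(plane(f,np.c_[c,r][ok],84)))
    ok=(abs(P[:,2]-72)<4.5)&(S[r,c]>50); print("rails z72",ok.sum(),rect(plane(f,np.c_[c,r][ok],72)))
E
```

```text
top bar 226 zmed [76.3 84.6 90.2]
(array([483.4, 289.2]), array([81.9, 31.6]), 8.79)
top strip 1496 zmed [19.  27.4 34.6]
plane [-1.63000e-02  4.57000e-02  3.52815e+01] tilt 2.78 uphill dir 109.6 (array([505.5,   6.7]), array([221.4,  62.3]), -75.48)
onplane (array([504.3,   8.9]), array([225. ,  62.2]), -75.22) mean [504.4   8.4  27.5]
[[445.5, 109.69999694824219], [502.8999938964844, -107.80000305175781], [563.0999755859375, -92.0], [505.70001220703125, 125.5999984741211]]
griptop 137 [519.2 293.4 140.4] (array([520.3, 293.8]), array([44.3, 27. ]), 7.88) onplane140 [519.3 293.4 140. ]
bar by depth 318 [517.3 292.   84.1] (array([519.4, 288.9]), array([156.1,  55.9]), 0.67)
rails z72 153 (array([511.8, 302. ]), array([142. , 101.3]), 7.7)
scene bar 654 zmed [79.6 84.  87. ]
(array([521.6, 296.5]), array([158.3,  31.4]), 8.18)
scene strip 1585 zmed [19.5 26.3 32.5]
plane [6.00000e-04 5.35000e-02 2.53875e+01] tilt 3.07 uphill dir 89.3 (array([506. ,   6.4]), array([225.5,  66. ]), -75.87)
onplane (array([506.4,  11.1]), array([226.3,  65.3]), -75.59) mean [505.3  15.   26.5]
[[446.70001220703125, 112.5], [503.0, -106.5999984741211], [566.2000122070312, -90.4000015258789], [509.8999938964844, 128.8000030517578]]
griptop 238 [522.6 297.  139.6] (array([521.5, 295.5]), array([45.2, 26.7]), 9.29) onplane140 [522.8 297.1 140. ]
bar by depth 607 [531.3 299.6  84.1] (array([522.4, 297.1]), array([156.9,  31.6]), 8.15)
rails z72 307 (array([523.7, 306. ]), array([145. , 100.8]), 6.98)
```

Grip centre is about (521,295,112) with the bar's yaw at 8.2°. The strip's stuck-edge middle is about (533.5,-98), and its direction is about 104.6°. I'll move above the grip.

>>> send_rows:
  motion:
    - [0.03,-0.024,0,0,0,0.03,1]
    - [0.09,-0.07,0,0,0,0.08,1]
    - [0.16,-0.128,0,0,0,0.15,1]
    - [0.24,-0.192,0,0,0,0.22,1]
    - [0.32,-0.255,0,0,0,0.3,1]
    - [0.4,-0.32,-0.01,0,0,0.37,1]
    - [0.48,-0.383,-0.02,0,0,0.44,1]
    - [0.54,-0.43,-0.03,0,0,0.5,1]
    - [0.57,-0.455,-0.03,0,0,0.53,1]
    - [0.582,-0.464,-0.03,0,0,0.53,1]
    - [0.582,-0.464,-0.03,0,0,0.53,1]
    - [0.582,-0.464,-0.03,0,0,0.53,1]

```text
time_s: 1.6
ee_pos: [520.4, 295.6, 199.0]
ee_rot: [180.0, -0.0, -171.8]
force: [1.2, 0.8, -1.1]
gripper_width: 91.1
gripper_force: 0.0
```

>>> send_rows:
  motion:
    - [0,0,-0.03,0,0,0,1]
    - [0,0,-0.08,0,0,0,1]
    - [0,0,-0.13,0,0,0,1]
    - [0,0,-0.17,0,0,0,1]
    - [0,0,-0.2,0,0,0,1]
    - [0,0,-0.208,0,0,0,1]
    - [0,0,-0.208,0,0,0,1]
    - [0,0,-0.208,0,0,0,-1]
    - [0,0,-0.208,0,0,0,-1]
    - [0,0,-0.208,0,0,0,-1]
    - [0,0,-0.208,0,0,0,-1]
    - [0,0,-0.208,0,0,0,-1]
    - [0,0,-0.208,0,0,0,-1]
    - [0,0,-0.208,0,0,0,-1]
  squeeze: 40

```text
time_s: 3.35
ee_pos: [521.2, 294.7, 95.0]
ee_rot: [-180.0, -0.0, -171.8]
force: [-0.8, 0.1, -1.4]
gripper_width: 25.8
gripper_force: 40.0
```

>>> send_rows:
  motion:
    - [0,0,0.01,0,0,0,-1]
    - [0,0,0.03,0,0,0,-1]
    - [0,0,0.07,0,0,0,-1]
    - [0,0,0.11,0,0,0,-1]
    - [0,0,0.15,0,0,0,-1]
    - [0,0,0.17,0,0,0,-1]
    - [0,0,0.17,0,0,0,-1]

```text
time_s: 4.22
ee_pos: [521.4, 295.1, 180.6]
ee_rot: [180.0, 0.1, -171.8]
force: [0.5, 0.5, -5.7]
gripper_width: 26.0
gripper_force: 40.0
```

>>> send_rows:
  motion:
    - [0,-0.02,0,0,0,0,-1]
    - [0,-0.06,0,0,0,0.01,-1]
    - [0.005,-0.12,0,0,0,0.02,-1]
    - [0.006,-0.2,0,0,0,0.03,-1]
    - [0.01,-0.28,0,0,0,0.04,-1]
    - [0.01,-0.36,0,0,0,0.05,-1]
    - [0.014,-0.44,0,0,0,0.06,-1]
    - [0.016,-0.52,0,0,0,0.07,-1]
    - [0.018,-0.6,-0.01,0,0,0.08,-1]
    - [0.02,-0.67,-0.03,0,0,0.09,-1]
    - [0.022,-0.73,-0.05,0,0,0.1,-1]
    - [0.023,-0.765,-0.06,0,0,0.107,-1]
    - [0.023,-0.78,-0.06,0,0,0.107,-1]
    - [0.023,-0.78,-0.06,0,0,0.107,-1]

```text
time_s: 5.98
ee_pos: [532.4, -95.3, 149.8]
ee_rot: [180.0, -0.0, -165.4]
force: [-0.1, 1.1, -4.7]
gripper_width: 25.7
gripper_force: 40.0
```

```bash
python3 - <<'E'
from workcell import env, eyes
from h import *; import pickle
for n in("top","scene"):
    f=eyes.grab_frame(n); pickle.dump(f,open(f"pics/{n}1.pkl","wb"))
    cv2.imwrite(f"pics/{n}1.png",f["pixels"][...,::-1])
    r,c=np.indices((420,560)).reshape(2,-1); o,d=rays(f,np.c_[c,r]); P=o+d*f["depth"][r,c][:,None]
    near=(abs(P[:,0]-518)<100)&(abs(P[:,1]-303)<100)
    ok=near&(P[:,2]>64)&(P[:,2]<80); print(n,"rails",ok.sum(),rect(plane(f,np.c_[c,r][ok],72)))
    hsv=cv2.cvtColor(f["pixels"],cv2.COLOR_RGB2HSV).reshape(-1,3).astype(int)
    w=(hsv[:,1]<45)&(hsv[:,2]>190)&(abs(P[:,0]-533)<110)&(abs(P[:,1]+95)<110)&(abs(P[:,2]-139)<12)
    if w.sum(): print("bar",w.sum(),P[w].mean(0).round(1),rect(plane(f,np.c_[c,r][w],np.median(P[w,2]))))
s=env.state();print(s["ee_pos"],s["ee_rot"],s["force"],s["qpos"])
E
```

```text
top rails 269 (array([516.7, 302.7]), array([131.9, 101.7]), 7.51)
bar 70 [ 507.5 -102.6  139.4] (array([545.8, -91.2]), array([124.9,  28.4]), 14.74)
scene rails 524 (array([519. , 305.4]), array([134.8, 101.8]), 7.5)
bar 282 [566.1 -80.4 138.1] (array([534.9, -88.5]), array([155.6,  36. ]), 14.32)
[532.57339237 -94.51889815 150.10028265] [ 1.79974353e+02  8.51922194e-03 -1.65358866e+02] [ 0.03382169  1.02531327 -4.20702248] [-1.12987135e+01  1.80986775e+01  9.97466638e+01  3.02966108e-02
  6.21582197e+01 -1.15953999e+02]
```

View pics/scene1.png

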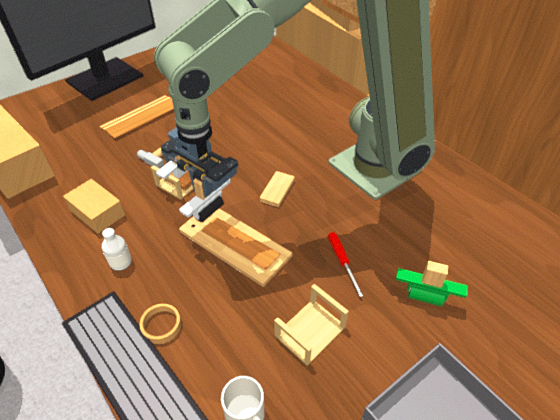

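The scene picture shows the roller held level above the stuck end at about (207,210), and the empty stand at (311,325). The stand centre is about (518,304) with yaw 7.5°. Now I'll lower the roller to press.

>>> send_rows:
  motion:
    - [0,0,-0.02,0,0,0,-1]
    - [0,0,-0.05,0,0,0,-1]
    - [0,0,-0.075,0,0,0,-1]
    - [0,0,-0.088,0,0,0,-1]
    - [0,0,-0.092,0,0,0,-1]
    - [0,0,-0.096,0,0,0,-1]
    - [0,0,-0.098,0,0,0,-1]
    - [0,0,-0.1,0,0,0,-1]
    - [0,0,-0.1,0,0,0,-1]

```text
time_s: 7.2
ee_pos: [532.3, -95.5, 101.1]
ee_rot: [-180.0, -0.0, -165.4]
force: [-6.3, -1.7, 6.1]
gripper_width: 25.8
gripper_force: 40.0
```

```bash
python3 - <<'E'
from workcell import env, eyes
eyes.grab_frame("top")
s=env.state();print(s["ee_pos"],s["ee_rot"],s["force"],s["torque"])
E
```

```text
[532.22534009 -95.48782647 101.11769722] [-1.79958890e+02 -2.45413016e-02 -1.65359399e+02] [-4.95299389 -1.38674317  6.98740183] [-0.39469026  1.26361686 -0.02611988]
```

>>> send_rows:
  motion:
    - [-0.001,0.004,-0.002,0,0,0,-1]
    - [-0.003,0.012,-0.003,0,0,0,-1]
    - [-0.0055,0.021,-0.003,0,0,0,-1]
    - [-0.008,0.031,-0.003,0,0,0,-1]
    - [-0.0107,0.041,-0.003,0,0,0,-1]
    - [-0.0133,0.051,-0.003,0,0,0,-1]
    - [-0.0159,0.061,-0.003,0,0,0,-1]
    - [-0.0185,0.071,-0.003,0,0,0,-1]
    - [-0.0211,0.081,-0.003,0,0,0,-1]
    - [-0.0237,0.091,-0.003,0,0,0,-1]
    - [-0.0263,0.101,-0.003,0,0,0,-1]
    - [-0.0289,0.111,-0.003,0,0,0,-1]
    - [-0.0315,0.121,-0.003,0,0,0,-1]
    - [-0.0341,0.131,-0.003,0,0,0,-1]
    - [-0.0367,0.141,-0.003,0,0,0,-1]
    - [-0.0393,0.151,-0.003,0,0,0,-1]
    - [-0.0419,0.161,-0.003,0,0,0,-1]
    - [-0.0445,0.171,-0.003,0,0,0,-1]
    - [-0.0471,0.181,-0.003,0,0,0,-1]
    - [-0.0497,0.191,-0.003,0,0,0,-1]

```text
time_s: 9.75
ee_pos: [507.2, 0.5, 99.7]
ee_rot: [-180.0, -0.0, -165.4]
force: [-5.8, -1.3, 8.4]
gripper_width: 25.4
gripper_force: 40.0
```

>>> send_rows:
  motion:
    - [-0.0026,0.01,0,0,0,0,-1]
    - [-0.0055,0.021,0,0,0,0,-1]
    - [-0.0086,0.033,0,0,0,0,-1]
    - [-0.0117,0.045,0,0,0,0,-1]
    - [-0.0148,0.057,0,0,0,0,-1]
    - [-0.018,0.069,0,0,0,0,-1]
    - [-0.021,0.081,0,0,0,0,-1]
    - [-0.0242,0.093,0,0,0,0,-1]
    - [-0.0273,0.105,0,0,0,0,-1]
    - [-0.0305,0.117,0,0,0,0,-1]
    - [-0.0336,0.129,0,0,0,0,-1]
    - [-0.0367,0.141,0,0,0,0,-1]
    - [-0.0398,0.153,0,0,0,0,-1]
    - [-0.043,0.165,0,0,0,0,-1]
    - [-0.046,0.177,0,0,0,0,-1]
    - [-0.0492,0.189,0,0,0,0,-1]
    - [-0.0523,0.201,0,0,0,0,-1]
    - [-0.0555,0.213,0,0,0,0,-1]
    - [-0.058,0.223,0,0,0,0,-1]
    - [-0.06,0.231,0,0,0,0,-1]

```text
time_s: 12.25
ee_pos: [477.0, 116.6, 99.5]
ee_rot: [179.9, -0.0, -165.4]
force: [-5.7, 0.3, 6.8]
gripper_width: 26.2
gripper_force: 40.0
```

>>> send_rows:
  motion:
    - [0,0,0.015,0,0,0,-1]
    - [0,0,0.05,0,0,0,-1]
    - [0,0,0.1,0,0,0,-1]
    - [0,0,0.145,0,0,0,-1]
    - [0.005,0.02,0.163,0,0,-0.01,-1]
    - [0.015,0.07,0.163,0,0,-0.03,-1]
    - [0.03,0.14,0.163,0,0,-0.05,-1]
    - [0.045,0.21,0.163,0,0,-0.07,-1]
    - [0.06,0.28,0.163,0,0,-0.09,-1]
    - [0.073,0.34,0.163,0,0,-0.11,-1]
    - [0.08,0.37,0.163,0,0,-0.118,-1]
    - [0.08,0.375,0.163,0,0,-0.118,-1]
    - [0.08,0.375,0.163,0,0,-0.118,-1]

```text
time_s: 13.88
ee_pos: [517.5, 302.6, 179.6]
ee_rot: [-180.0, -0.1, -172.5]
force: [-0.3, -0.5, -4.9]
gripper_width: 25.6
gripper_force: 40.0
```

```bash
python3 - <<'E'
from workcell import env, eyes
from h import *; import pickle
out=[]
for n,(x,y,w,h) in {"top":(160,135,200,90),"scene":(165,190,200,180)}.items():
    f=eyes.grab_frame(n); p=f["pixels"]
    hsv=cv2.cvtColor(p,cv2.COLOR_RGB2HSV).astype(int); W=np.zeros((420,560),bool)
    a,b,c,d=(235,145,115,75) if n=="top" else (170,195,135,95); W[b:b+d,a:a+c]=1
    m=big(W&(hsv[...,1]>(95 if n=="top" else 140))&(hsv[...,2]>175)&(hsv[...,0]<22)); C=cloud(f,m)
    u=(C[:,:2]-[533,-97])@[-.252,.968]
    print(n,m.sum(),[np.median(C[(u>i)&(u<i+40),2]).round(1) for i in range(0,220,40)])
    cv2.imwrite(f"pics/{n}2.png",cv2.resize(p[y:y+h,x:x+w],None,fx=3,fy=3,interpolation=2)[...,::-1])
s=env.state();print(s["ee_pos"],s["ee_rot"],s["force"])
E
```

```text
top 1488 [np.float64(21.9), np.float64(21.8), np.float64(21.7), np.float64(21.9), np.float64(21.0), np.float64(21.3)]
scene 1564 [np.float64(20.8), np.float64(20.7), np.float64(20.6), np.float64(20.6), np.float64(20.8), np.float64(20.7)]
[517.63415126 302.39013064 179.9674405 ] [-1.79972083e+02 -2.16924259e-02 -1.72502192e+02] [-0.10388916 -0.5434127  -4.72486326]
```

View pics/scene2.png

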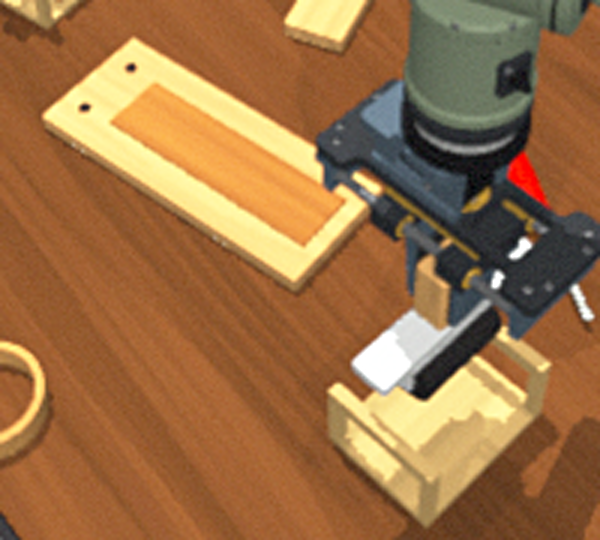

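The strip is flat: its top is at about 21 mm along the whole length, seen at crop pixels (110–345, 85–245). The roller hangs level above the stand at about (430,360). I'll lower it in.

>>> send_rows:
  motion:
    - [0,0,-0.02,0,0,0,-1]
    - [0,0,-0.06,0,0,0,-1]
    - [0,0,-0.1,0,0,0,-1]
    - [0,0,-0.135,0,0,0,-1]
    - [0,0,-0.155,0,0,0,-1]
    - [0,0,-0.163,0,0,0,-1]
    - [0,0,-0.167,0,0,0,-1]
    - [0,0,-0.169,0,0,0,-1]
    - [0,0,-0.17,0,0,0,-1]
    - [0,0,-0.17,0,0,0,-1]

```text
time_s: 15.22
ee_pos: [517.9, 303.5, 95.2]
ee_rot: [180.0, 0.0, -172.5]
force: [-0.3, 0.2, -5.5]
gripper_width: 25.6
gripper_force: 40.0
```

>>> send_rows:
  motion:
    - [0,0,-0.001,0,0,0,-1]
    - [0,0,-0.002,0,0,0,-1]
    - [0,0,-0.003,0,0,0,-1]
    - [0,0,-0.003,0,0,0,-1]

```text
time_s: 15.72
ee_pos: [518.0, 303.5, 94.9]
ee_rot: [180.0, 0.1, -172.5]
force: [-2.1, -0.9, 6.0]
gripper_width: 25.6
gripper_force: 40.0
```

>>> send_rows:
  motion:
    - [0,0,0.001,0,0,0,-1]
    - [0,0,0.0015,0,0,0,-1]
    - [0,0,0.0015,0,0,0,-0.2]
    - [0,0,0.0015,0,0,0,0.2]
    - [0,0,0.0015,0,0,0,0.6]
    - [0,0,0.0015,0,0,0,1]
    - [0,0,0.0015,0,0,0,1]
    - [0,0,0.0015,0,0,0,1]
    - [0,0,0.0015,0,0,0,1]
    - [0,0,0.0015,0,0,0,1]
    - [0,0,0.03,0,0,0,1]
    - [0,0,0.08,0,0,0,1]
    - [0,0,0.15,0,0,0,1]
    - [0,0,0.22,0,0,0,1]
    - [0,0,0.28,0,0,0,1]
    - [-0.05,0.02,0.3,0,0,0,1]
    - [-0.12,0.06,0.3,0,0,0,1]
    - [-0.18,0.1,0.3,0,0,0,1]
    - [-0.2,0.12,0.3,0,0,0,1]
    - [-0.2,0.12,0.3,0,0,0,1]

```text
time_s: 18.23
ee_pos: [416.8, 363.9, 243.4]
ee_rot: [-180.0, -0.0, -172.3]
force: [-0.5, 0.1, 0.5]
gripper_width: 91.1
gripper_force: 0.0
```

```bash
python3 - <<'E'
from workcell import env, eyes
from h import *
f=eyes.grab_frame("scene")
r,c=np.indices((420,560)).reshape(2,-1); o,d=rays(f,np.c_[c,r]); P=o+d*f["depth"][r,c][:,None]
n=(abs(P[:,0]-518)<90)&(abs(P[:,1]-303)<90)
for z in(140,84):
    k=n&(abs(P[:,2]-z)<4); print(z,k.sum(),rect(plane(f,np.c_[c,r][k],z)),P[k].mean(0).round(1))
x,y,w,h=165,190,200,180
cv2.imwrite("pics/s3.png",cv2.resize(f["pixels"][y:y+h,x:x+w],None,fx=3,fy=3,interpolation=2)[...,::-1])
E
```

```text
140 222 (array([519.3, 305.8]), array([44.6, 26.1]), 7.57) [519.4 305.5 139.8]
84 603 (array([519.3, 305.6]), array([157. ,  30.8]), 7.41) [528.3 308.3  84.2]
```

View pics/s3.png

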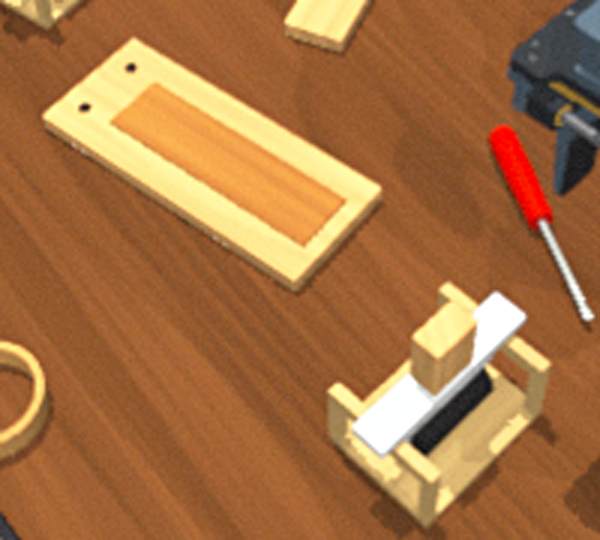

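The roller hangs upright and centred in its stand at about (440,375), the strip is flat at (230,165), and the gripper is clear.

```bash
python3 -c "
from workcell import env
print(env.job_done())"
```

```text
the job is handed in; nothing more can be done
None
```

I rolled the strip flat from its stuck edge to its raised end at about 11–13 N, hung the roller upright and centred in its own stand, and handed the job in at about 18 s.

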